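Pack the kit tray and hold the display foot in its corner

ROBOT

A 6-joint arm with a two-finger parallel gripper is mounted at the origin on the work surface. World frame = base frame: x ahead of the robot, y to its left, z up, the work surface at z = 0. Lengths are in mm, angles in rad, forces in N, time in s.
With the tool pointing down it reaches from about 375 to 925 mm from the base axis. Payload 5.7 kg.
Tool frame: the origin (TCP) lies between the finger pads; the fingertips stand 17 mm ahead of it and the grasp point (between the pads) lies 2 mm behind it; z points along the fingers, y is the line along which they close (so a half turn about z gives the same grasp; the last joint's range is limited). The gripper opens to 88 mm and grips with 3 to 60 N. Pads are 20 mm wide; open, the fingers measure 115 mm over their backs; the gripper's body (75 mm by 178 mm) begins 61 mm behind the grasp point.
Start: joints at [-1.261, 0.359, 1.51, -0, 1.272, -0.115], TCP at [247.265, -546.648, 239.623] pointing down, gripper open.
Joint ranges: [-2.97, 2.97], [-1.01, 2.36], [0.21, 2.38], [-0.96, 4.11], [0.2, 2.71], [-2.98, 2.98]. Speed limits (rad/s): [2.39, 2.39, 3.14, 3.14, 3.14, 3.14].

INTERFACE

Orientations are given as a 3x3 rotation matrix whose columns are the frame's x, y, z axes.
In Python, from rig import manip, read_camera, camera_params gives the robot as it stands.
- The arm moves only by the tool servo_tool, never from a script. Its argument "series" is a list of rows, each a list of 2 entries, a list of its own where there are three numbers: the shift along the tool's x, y, z each as a share of 20 cm, from -1 to 1, then the turn, a rotation vector about the tool's x, y, z each as a share of 180 degrees, from -1 to 1. A call has 1 to 12 rows; each row is the pose to reach, as a shift and turn from the pose commanded when the call began, along the tool's axes at that moment, turning the shorter way round; what a row does not reach only later rows make up. A row lasts 1/12 s, in which the tool goes at most 41.7 mm and 7.16 degrees, less where a joint would pass 70% of its speed; a pose out of reach is approached as far as the arm can. A call with a number of a shift or a turn outside -1 to 1 is refused whole. A call with a gripper value outside its range is refused whole. "claw" is the closure, from 0 (fully open) to 1 (shut), set as the call begins (left out, the last holds). The fingers move at their own pace and stop on an object; "newtons" is the grip in N (left out, the last holds). Time passes only in rows, so rows that repeat a pose let the fingers close. It gives the time, the measured TCP pose, the force, the opening and the grip force at its end, in the units of the state.
- manip.get_state(): the state, without advancing time (a new reading comes with each control period).
- read_camera(name): name is "scene" or "top" or "wrist"; returns the picture (480x640x3 uint8, blue, green, red); there is no depth.
- camera_params(name): a dict with "fx", "fy", "cx", "cy" (pixels), "D" ([k1, k2, p1, p2, k3] as OpenCV has them; the pictures are not rectified), "rvec" (rotation vector, rad) and "tvec" (3), from world to camera coordinates, as OpenCV has them; the wrist camera has in their place "T_tool_cam" (4x4, takes a point from camera to tool coordinates, whose origin is the TCP and whose axes are the flange's). Camera axes: x right, y down, z forward; pixel columns grow to the right and rows downward; lengths in mm; the calibration is good to about 2 mm. A picture is of the moment at which its call begins: read the wrist's pose just before it. camera_params takes no time and is no camera call.
- manip.job_done(): hands the job in; it is judged then, once.
The state is a dict: "time_s": time; "q": joint angles; "joint_velocities": joint speeds; "joint_torque": joint torques, N m; "tcp_pos": TCP position; "tcp_rot": TCP orientation; "wrist_force": force on the tool from outside, world axes, zero at the start; "ft_torque": the same for the moment, N m; "grip_width": finger opening in mm; "gripper_force": force on a finger pad.
Only numpy, scipy, OpenCV 4.12 (cv2) and the standard library are available. Lean on these libraries where they do the work, as an engineer would, in place of code of your own. Each camera call takes 0.05 s, during which the arm holds its last target. There are 200 camera calls.

TASK

Pack the grey kit tray: first stand the red-capped jar upright in the tray's near end, in the free space beside the cardboard carton, and let go of it. Then set the blue display foot flat on the tray floor beyond the jar, its long side along the carton, and press it into the far left corner so that both yellow sprung pads are pushed in flush with the tray walls. Finish while still holding the foot pressed there, with jar and carton standing in the tray and the other things on the bench left alone.

Things in the scene. Friction and masses are not known exactly. Their poses are not given: they have to be found in the camera images.
- tray: Grey open tray fixed to the bench, outside 146 (x) x 128 (y) x 26 mm high, walls and floor 4 mm thick, inside 138 x 120 mm. Origin under its centre at bench height; its inner floor is at z = +4 mm, its rim at z = +26 mm. Its +x axis points to its far end (away from the robot), +y to its left side; it is turned by up to 0.3 rad. The far left corner (+x, +y) has the two yellow sprung pads; the carton stands along its right (-y) wall.
- pad_far_face (a point): Centre of the pressing face of the yellow pad on the far wall: 30 mm wide (tray y), 13 mm high, 12.5 mm above the bench, at y = +30 mm in the tray frame. At rest the face stands 5 mm inside the wall (tray x = +64 mm); flush it is at x = +69 mm.
- pad_left_face (a point): Centre of the pressing face of the yellow pad on the left wall: 30 mm wide (tray x), 13 mm high, 12.5 mm above the bench, at x = +34 mm in the tray frame. At rest the face stands 5 mm inside the wall (tray y = +55 mm); flush it is at y = +60 mm.
- pad_far (a joint): Travel of the far pad along tray +x, m: 0 at rest, 0.005 flush with the wall (hard stop). Its spring resists with 2.4 N at first and 6.4 N when flush.
- pad_left (a joint): Travel of the left pad along tray +y, m: 0 at rest, 0.005 flush with the wall (hard stop). Its spring resists with 2.4 N at first and 6.4 N when flush.
- foot: Blue acrylic display foot, about 0.14 kg: a slab 70 (x) x 60 (y) x 16 mm with an upright fin, 50 long (x) x 12 thick (y), along its middle, from the slab's top at 16 mm up to 50 mm. Origin at the centre of its underside, z up; it looks the same turned half round. It is picked by the fin. Starts flat on the bench to the left of the tray. Seated in the corner with both pads flush, its origin is at x = +34, y = +30, z = +4 mm in the tray frame, its x along the tray's x.
- jar: Round jar with a red cap and paper label, 44 mm in diameter, 60 mm high, about 0.12 kg. Origin at the centre of its underside, z up. Starts upright on the bench to the left of the tray. Its place in the tray: near end, left of the carton; tray x about -43 mm, y about +20 mm.
- carton: Brown carton, 100 (x) x 40 (y) x 45 mm high, about 0.25 kg, loose, already standing in the tray along the right wall. Origin at the centre of its underside. About 79 mm of the tray's width is free to its left.
- spare_foot: Bystander: orange foot of the same shape and size, to the right of the tray; leave it.
- tube: Bystander: upright cardboard tube, 76 mm in diameter, 75 mm high, right of the tray; origin at the centre of its underside.
- driver: Bystander: screwdriver lying on the bench, far left.
- glue: Bystander: upright bottle, 40 mm in diameter, 100 mm high, far left; origin at the centre of its underside.
- strips: Bystander: stack of clear strips, 150 x 40 x 20 mm, beyond the tray; origin at the centre of its underside.
Things that resemble listed ones, but are neither listed nor needed, are in the scene too. Several things look just like the foot: the one meant starts farthest from the robot's base.

How it is judged (in metres and radians):
On the way:
1. the jar stands released in the near end of the tray, left of the carton, and the foot is not yet in the tray (x of jar in the frame of tray between -0.052 and -0.018 m and y of jar in the frame of tray between -0.005 and 0.042 m and z of jar in the frame of tray below 0.008 m and angle between jar's own z axis and vertical below 0.1 rad and contact force between the fingers and jar below 0.1 N and linear speed of jar below 0.02 m/s and horizontal distance between foot and tray above 0.1 m), for 0.2 s.
At the end, for the whole second after the job is handed in: Fingers still bear on the foot (over 1 N); both pads pushed in over 2.5 of 5 mm; foot flat on the tray floor, within 3 mm of its corner seat and 0.07 rad of square, at rest; jar upright, released, in the near end left of the carton; carton still on the tray floor (x of jar in the frame of tray between -0.052 and -0.018 m and y of jar in the frame of tray between -0.005 and 0.042 m and z of each of jar, carton in the frame of tray below 0.008 m and angle between each of jar, carton's own z axis and vertical below 0.1 rad and contact force between the fingers and jar below 0.1 N and linear speed of each of jar, foot below 0.02 m/s and value of joint each of pad_far, pad_left above 0.0025 m and x of foot in the frame of tray between 0.031 and 0.037 m and y of foot in the frame of tray between 0.027 and 0.033 m and z of foot in the frame of tray below 0.007 m and angle between foot's own z axis and vertical below 0.06 rad and angle between the x axis of foot and the x axis of tray, either way round below 0.07 rad and contact force between the fingers and foot above 1 N and horizontal distance between carton and tray below 0.055 m); the arm keeps its last pose, push and grip.
It fails at once if a bystander (orange foot, tube, screwdriver, glue bottle, strips) is moved more than 30 mm (distance of any of spare_foot, tube, driver, glue, strips from where it was at the start of the episode above 0.03 m).
It fails at once if the jar is tipped over (angle between jar's own z axis and vertical above 0.7 rad).
It also fails if it takes over 59 s, if anything falls off the work surface, if the arm or the gripper's body presses on something with over 40 N, if the wrist force passes 120 N, or if a joint passes its speed limit or range.

## Working session

There is one attempt and no reset: what is moved stays moved. The work goes in short steps, Python scripts to look and compute and a tool call to move; the robot and the scene stay as the last step left them, time stands still between calls to the robot, and variables do not carry over. Pictures are saved under pics/ and viewed, at most 10 in all, crops included, and the job is handed in when it is done.

Besides the shell and the picture viewer there is one more tool, called by a JSON object that holds its "method" and its "body", one argument or row to a line. servo_tool: Moves the arm, as the interface text tells. Its arguments: {"type":"object","properties":{"series":{"type":"array"},"claw":{"type":"number"},"newtons":{"type":"number"}},"required":["series"]}

```bash
mkdir -p pics && cat > h.py <<'E'
import numpy as np, cv2
from rig import manip, read_camera, camera_params
def ray(name,uv,st=None):
    p=camera_params(name); K=np.array([[p["fx"],0,p["cx"]],[0,p["fy"],p["cy"]],[0,0,1]])
    n=cv2.undistortPoints(np.array(uv,float).reshape(-1,1,2),K,np.array(p["D"],float)).reshape(-1,2)
    d=np.c_[n,np.ones(len(n))]
    if name=="wrist":
        T=np.array(p["T_tool_cam"]); R=np.array(st["tcp_rot"]); 
        return R@T[:3,3]+np.array(st["tcp_pos"]), d@(R@T[:3,:3]).T
    R=cv2.Rodrigues(np.array(p["rvec"],float))[0]; return -R.T@np.array(p["tvec"],float).ravel(), d@R
def onplane(name,uv,z,st=None):
    o,d=ray(name,uv,st); return o+d*((z-o[2])/d[:,2])[:,None]
def proj(name,P):
    p=camera_params(name); K=np.array([[p["fx"],0,p["cx"]],[0,p["fy"],p["cy"]],[0,0,1]])
    return cv2.projectPoints(np.array(P,float).reshape(-1,3),np.array(p["rvec"],float),np.array(p["tvec"],float),K,np.array(p["D"],float))[0].reshape(-1,2)
E
python3 - <<'E'
from h import *
np.set_printoptions(precision=3,suppress=True)
s=manip.get_state(); print(s["time_s"],np.array(s["tcp_rot"]),s["grip_width"])
for n in("scene","top"): cv2.imwrite(f"pics/{n}.png",read_camera(n))
print(camera_params("wrist"))
print(ray("top",[[320,240]]),ray("scene",[[320,240]]))
E
```

```text
0.0 [[ 0.911  0.412 -0.001]
 [ 0.412 -0.911  0.002]
 [ 0.    -0.002 -1.   ]] 87.81623199427591
{'fx': 383.232295450584, 'fy': 383.232295450584, 'cx': 316.73208285703356, 'cy': 238.48116112193185, 'D': array([-0.056,  0.   ,  0.   ,  0.   ,  0.   ]), 'T_tool_cam': array([[   0.   ,   -0.96 ,   -0.28 ,   77.013],
       [   1.   ,    0.   ,    0.   ,   -0.052],
       [  -0.   ,   -0.28 ,    0.96 , -144.776],
       [   0.   ,    0.   ,    0.   ,    1.   ]])}
(array([ 359.647,   44.851, 1090.396]), array([[ 0.177,  0.008, -0.984]])) (array([ 864.823, -489.738, 1104.577]), array([[-0.289,  0.415, -0.862]]))
```

View pics/top.png

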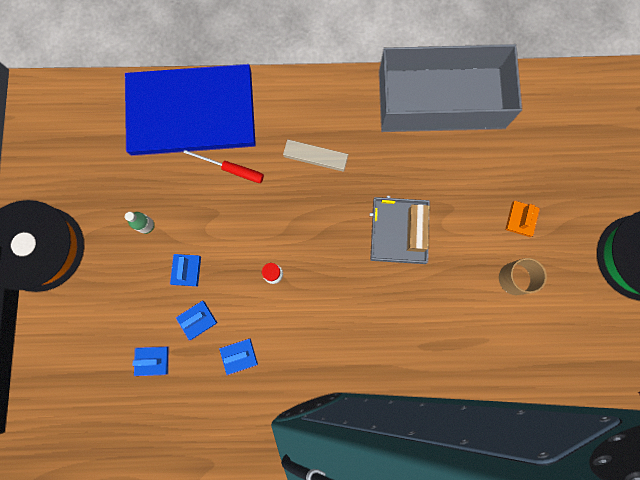

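View pics/scene.png

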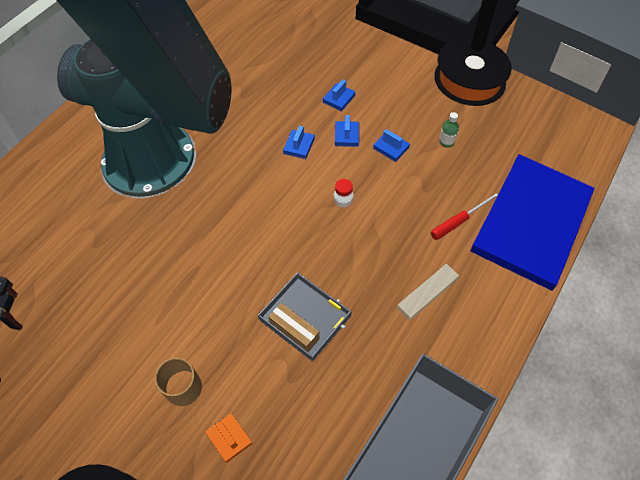

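Top view: jar cap is at (272,272), the tray centre near (400,230) with its pads at (388,200) and (375,214), and the carton on the right side at (419,227). There are four blue feet, at (185,270), (197,320), (151,361) and (239,356). I'll compute each one's distance from the base.

```bash
python3 - <<'E'
from h import *
np.set_printoptions(precision=1,suppress=True)
im=cv2.imread("pics/top.png"); hsv=cv2.cvtColor(im,cv2.COLOR_BGR2HSV)
def cs(m,amin=60):
    return [c for c in cv2.findContours(m,cv2.RETR_EXTERNAL,cv2.CHAIN_APPROX_NONE)[0] if cv2.contourArea(c)>amin]
blue=cv2.inRange(hsv,(100,120,60),(118,255,255)); 
for c in cs(blue,300):
    r=cv2.minAreaRect(c); 
    P=onplane("top",cv2.boxPoints(r),14); C=P[:,:2].mean(0); e=P[1]-P[0]; f=P[2]-P[1]
    print("blue",r[0],C,"dist",np.hypot(*C),np.linalg.norm(e),np.degrees(np.arctan2(e[1],e[0])),np.linalg.norm(f))
    if np.hypot(*C)<2000:
        x,y=map(int,r[0])
red=cv2.inRange(hsv,(0,180,120),(4,255,255))|cv2.inRange(hsv,(175,180,120),(180,255,255))
for c in cs(red): 
    q=cv2.minEnclosingCircle(c); print("red",q,onplane("top",[q[0]],60))
yel=cv2.inRange(hsv,(24,150,150),(34,255,255))
for c in cs(yel,5): 
    q=cv2.minAreaRect(c)[0]; print("yel",q,onplane("top",[q],19))
# tray outline: convex hull of grey in roi
roi=np.zeros_like(blue); roi[185:275,355:445]=255
m=cv2.inRange(hsv,(0,0,40),(180,75,190))&roi
c=max(cs(m),key=cv2.contourArea); h=cv2.convexHull(c); r=cv2.minAreaRect(h); P=onplane("top",cv2.boxPoints(r),26)
print("tray",r,P,P.mean(0),[np.linalg.norm(P[i]-P[i-1]) for i in range(4)])
cv2.imwrite("pics/crop.png",cv2.resize(im[235:395,120:300],None,fx=4,fy=3.7,interpolation=cv2.INTER_CUBIC)[:600])
E
```

```text
blue (150.0, 361.0) [290.9 432.6] dist 521.2898496948897 74.79982476236925 -91.39007741430267 59.868513508813464
blue (238.072265625, 356.28033447265625) [296.4 239.4] dist 381.02058558769613 72.83144346555423 -73.64752983558691 59.7482003388845
blue (195.8617706298828, 319.9970397949219) [377.5 334.5] dist 504.41172833274635 73.43087774672688 -58.12966258623723 60.97639629824266
blue (185.26220703125, 269.6402587890625) [491.3 361.7] dist 610.0697038600953 72.24681066374339 -4.287821650063229 63.42021132650316
blue (188.33755493164062, 109.22589111328125) [881.8 364.6] dist 954.2061312866331 312.16687485440525 -86.55530506630583 211.57433993069316
red ((270.625, 271.625), 9.015711784362793) [[477.1 162.3  60. ]]
red ((241.0, 172.5), 21.24274444580078) [[703.7 228.8  60. ]]
yel (375.5, 214.0) [[610.6 -76.   19. ]]
yel (388.0, 201.5) [[ 639.7 -106.2   19. ]]
tray ((400.052001953125, 229.9772186279297), (57.07880783081055, 64.54373931884766), 2.9108378887176514) [[ 500.9  -58.3   26. ]
 [ 651.1  -71.5   26. ]
 [ 641.2 -202.6   26. ]
 [ 491.7 -186.4   26. ]] [ 571.2 -129.7   26. ] [np.float64(128.4384804777147), np.float64(150.73261315503714), np.float64(131.47797673227834), np.float64(150.429445930333)]
```

View pics/crop.png

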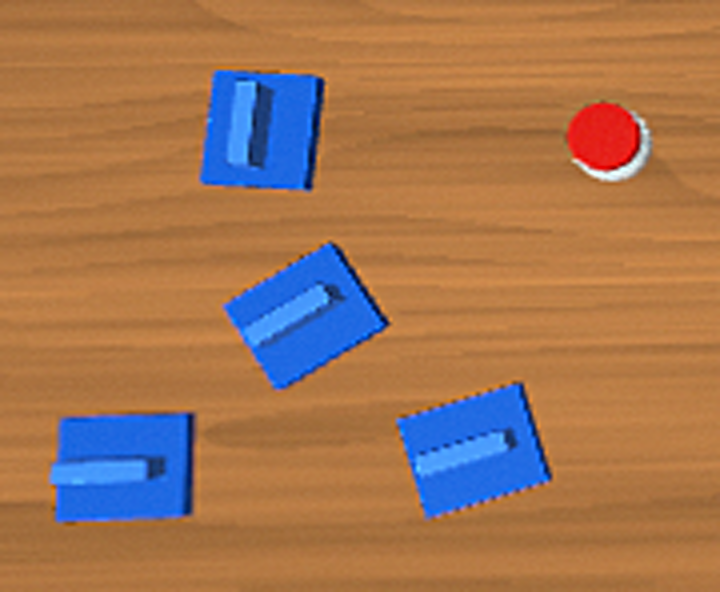

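Feet by distance from base: (185,270) 610 mm, (150,361) 521 mm, (196,320) 504 mm, (238,356) 381 mm. The one meant is (185,270), as it is the farthest. The crop shows it as a slab with a fin, top left. Next I move toward the tray, turning the fingers to close along the tray's x.

{"method": "servo_tool", "body": {
  "series": [
    [[1, -0.7, 0], [0, 0, -0.334]],
    [[1, -0.7, 0], [0, 0, -0.334]],
    [[1, -0.7, 0], [0, 0, -0.334]],
    [[1, -0.7, 0], [0, 0, -0.334]],
    [[1, -0.7, 0], [0, 0, -0.334]],
    [[1, -0.7, 0], [0, 0, -0.334]],
    [[1, -0.7, 0], [0, 0, -0.334]],
    [[1, -0.7, 0], [0, 0, -0.334]],
    [[1, -0.7, 0], [0, 0, -0.334]]
  ],
  "claw": 0
}}

```text
time_s: 0.85
tcp_pos: [372.1, -335.5, 239.4]
tcp_rot: [[0.088, 0.996, -0.001], [0.996, -0.088, 0.001], [0.0, -0.001, -1.0]]
wrist_force: [1.2, -0.5, -0.9]
grip_width: 87.8
gripper_force: 0.0
```

{"method": "servo_tool", "body": {
  "series": [
    [[1, 0.5, 0], [0, 0, 0]],
    [[1, 0.5, 0], [0, 0, 0]],
    [[1, 0.5, 0], [0, 0, 0]],
    [[1, 0.5, 0], [0, 0, 0]],
    [[1, 0.5, 0], [0, 0, 0]],
    [[1, 0.5, 0], [0, 0, 0]],
    [[1, 0.5, 0], [0, 0, 0]],
    [[1, 0.5, 0], [0, 0, 0]]
  ]
}}

```text
time_s: 1.52
tcp_pos: [490.6, -146.6, 239.3]
tcp_rot: [[0.094, 0.996, -0.001], [0.996, -0.094, -0.0], [-0.0, -0.001, -1.0]]
wrist_force: [0.1, 0.3, 0.6]
grip_width: 87.6
gripper_force: 0.0
```

```bash
python3 - <<'E'
from h import *
import pickle
s=manip.get_state(); im=read_camera("wrist"); cv2.imwrite("pics/w1.png",im); pickle.dump(s,open("w1.pkl","wb"))
E
```

```text
(no output)
```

View pics/w1.png

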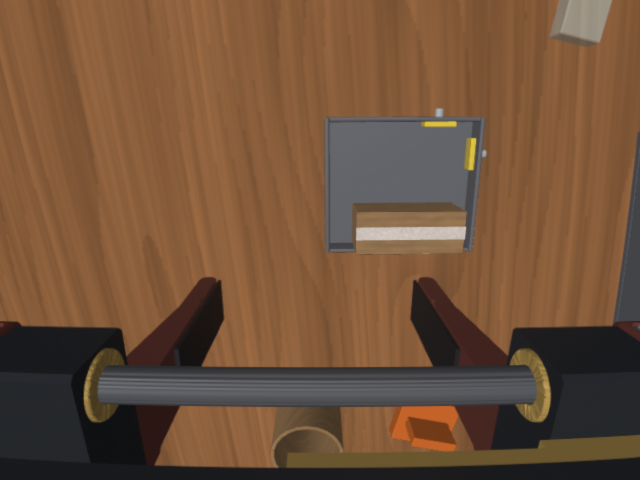

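Wrist view: the tray rim corners are at (326,117), (484,117), (327,252) and (474,252), with pads at (439,124) and (470,154). The carton spans (353–466, 204–253). I'll fit the tray in world coordinates on the rim plane.

```bash
python3 - <<'E'
from h import *
import pickle
np.set_printoptions(precision=3,suppress=True)
s=pickle.load(open("w1.pkl","rb")); im=cv2.imread("pics/w1.png"); hsv=cv2.cvtColor(im,cv2.COLOR_BGR2HSV)
m=cv2.inRange(hsv,(0,0,0),(180,90,255)); m[:100]=0;m[265:]=0;m[:,:300]=0;m[:,510:]=0
m=cv2.morphologyEx(m,cv2.MORPH_OPEN,np.ones((15,15),np.uint8)) if 0 else m
c=max(cv2.findContours(m,cv2.RETR_EXTERNAL,cv2.CHAIN_APPROX_NONE)[0],key=cv2.contourArea).reshape(-1,2)
print("bbox",c.min(0),c.max(0))
W=lambda uv,z: onplane("wrist",uv,z,s)[:,:2]
def side(sel):  # line fit in world of contour pts, sel= mask
    p=W(c[sel].astype(float),26).astype(np.float32); vx,vy,x,y=cv2.fitLine(p,cv2.DIST_HUBER,0,.01,.01).ravel(); return np.array([vx,vy]),np.array([x,y]),len(p)
x,y=c.T
sides=dict(near=(x<332)&(y>125)&(y<245), left=(y<121)&(x>340)&(x<425), far=(x>470)&(y>165)&(y<240), right=(y>247)&(x>335)&(x<465))
L={}
for k,v in sides.items():
    d,p,n=side(v); a=np.degrees(np.arctan2(d[1],d[0])); L[k]=(d,p); print(k,n,d,p,a)
def X(a,b):
    (d,p),(e,q)=L[a],L[b]; t=np.linalg.solve(np.c_[d,-e],q-p); return p+d*t[0]
C=[X("near","left"),X("left","far"),X("far","right"),X("right","near")]; print(np.array(C),[np.linalg.norm(C[i]-C[i-1]) for i in range(4)],"centre",np.mean(C,0))
for n,uv in dict(padleft=(439,124),padfar=(470,154)).items(): print(n,W([uv],19))
print("carton top-left corners z49",W([[353,206],[466,206],[353,225]],49))
# jar, foot from the scene view for a second view
si=cv2.imread("pics/scene.png"); h2=cv2.cvtColor(si,cv2.COLOR_BGR2HSV)
red=cv2.inRange(h2,(0,180,100),(4,255,255))|cv2.inRange(h2,(175,180,100),(180,255,255)); red[:, :320]=0; red[:,370:]=0
uv=cv2.minEnclosingCircle(max(cv2.findContours(red,0,2)[0],key=cv2.contourArea))[0]; print("jar scene",uv,onplane("scene",[uv],54))
E
```

```text
bbox [325 108] [486 251]
near 119 [0.088 0.996] [ 500.701 -120.669] 84.95388
left 84 [ 0.996 -0.088] [556.849 -66.601] -5.0227075
far 74 [0.082 0.997] [ 643.341 -153.02 ] 85.290436
right 27 [ 0.997 -0.081] [ 536.71  -191.323] -4.653662
[[ 505.871  -62.12 ]
 [ 649.788  -74.769]
 [ 639.496 -199.69 ]
 [ 494.763 -187.909]] [np.float32(126.27824), np.float32(144.47197), np.float32(125.344765), np.float32(145.21169)] centre [ 572.48  -131.122]
padleft [[610.215 -77.259]]
padfar [[ 639.321 -107.081]]
carton top-left corners z49 [[ 523.503 -140.512]
 [ 624.632 -149.759]
 [ 522.32  -157.913]]
jar scene (343.4101257324219, 186.6460723876953) [[478.247 162.292  54.   ]]
```

Tray centre is (572.5, -131.1), yaw -5.0°, and the pads agree with that. The jar is at (478, 162) in both views. Going to pick it.

{"method": "servo_tool", "body": {
  "series": [
    [[0.8, -0.1, 0], [0, 0, 0]],
    [[0.8, -0.1, 0], [0, 0, 0]],
    [[0.8, -0.1, 0], [0, 0, 0]],
    [[0.8, -0.1, 0], [0, 0, 0]],
    [[0.8, -0.1, 0], [0, 0, 0]]
  ]
}}

```text
time_s: 1.98
tcp_pos: [484.7, 17.6, 239.5]
tcp_rot: [[0.095, 0.996, -0.001], [0.995, -0.095, 0.003], [0.002, -0.001, -1.0]]
wrist_force: [-0.7, 0.2, 0.1]
grip_width: 87.6
gripper_force: 0.0
```

{"method": "servo_tool", "body": {
  "series": [
    [[0.73, -0.11, 0], [0, 0, 0]],
    [[0.73, -0.11, 0], [0, 0, 0]],
    [[0.73, -0.11, 0], [0, 0, 0]],
    [[0.73, -0.11, 0], [0, 0, 0]],
    [[0.73, -0.11, 0], [0, 0, 0]],
    [[0.73, -0.11, 0], [0, 0, 0]]
  ]
}}

```text
time_s: 2.48
tcp_pos: [478.5, 160.4, 239.6]
tcp_rot: [[0.096, 0.995, -0.0], [0.995, -0.096, -0.001], [-0.001, -0.0, -1.0]]
wrist_force: [-0.1, 0.3, -0.2]
grip_width: 87.8
gripper_force: 0.0
```

```bash
python3 - <<'E'
from h import *
np.set_printoptions(precision=2,suppress=True)
s=manip.get_state(); im=read_camera("wrist"); cv2.imwrite("pics/w2.png",im)
hsv=cv2.cvtColor(im,cv2.COLOR_BGR2HSV)
red=cv2.inRange(hsv,(0,180,100),(4,255,255))|cv2.inRange(hsv,(175,180,100),(180,255,255))
for c in cv2.findContours(red,0,2)[0]:
    if cv2.contourArea(c)>200: q=cv2.minEnclosingCircle(c); print("red",q,onplane("wrist",[q[0]],60,s))
m=cv2.inRange(hsv,(100,120,40),(120,255,255))
for c in cv2.findContours(m,0,1)[0]:
    if cv2.contourArea(c)>600: print("blue",cv2.boundingRect(c),onplane("wrist",[cv2.minAreaRect(c)[0]],16,s))
E
```

```text
red ((316.0679016113281, 215.01852416992188), 22.803722381591797) [[478.41 163.61  60.  ]]
red ((566.5, 106.5), 58.9958610534668) [[692.96 235.81  60.  ]]
blue (76, 99, 92, 92) [[299.85 239.83  16.  ]]
blue (622, 0, 18, 135) [[782.1  267.29  16.  ]]
blue (270, 0, 80, 19) [[489.25 336.72  16.  ]]
blue (135, 0, 102, 82) [[379.38 333.32  16.  ]]
```

View pics/w2.png

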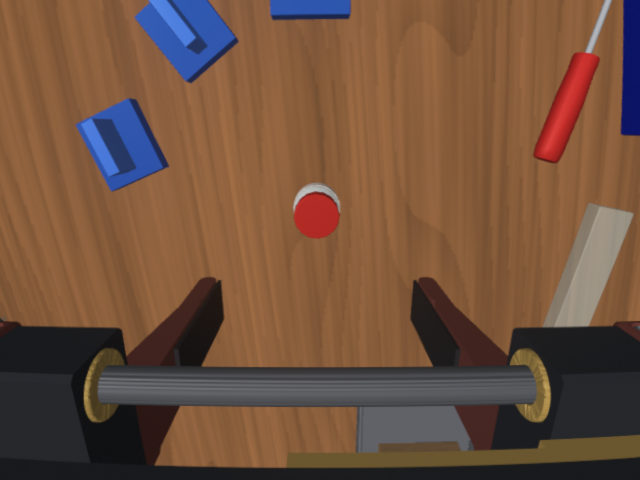

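The jar's cap at (316,215) sits centred between the fingers, and my foot is at the top edge near (310,8). Descend and grip.

{"method": "servo_tool", "body": {
  "series": [
    [[0.012, 0, 0.2], [0, 0, 0]],
    [[0.012, 0, 0.4], [0, 0, 0]],
    [[0.012, 0, 0.6], [0, 0, 0]],
    [[0.012, 0, 0.75], [0, 0, 0]],
    [[0.012, 0, 0.87], [0, 0, 0]],
    [[0.012, 0, 0.93], [0, 0, 0]],
    [[0.012, 0, 0.955], [0, 0, 0]],
    [[0.012, 0, 0.955], [0, 0, 0]],
    [[0.012, 0, 0.955], [0, 0, 0]]
  ]
}}

```text
time_s: 3.28
tcp_pos: [479.3, 162.6, 49.1]
tcp_rot: [[0.098, 0.995, 0.0], [0.995, -0.098, -0.0], [0.0, 0.0, -1.0]]
wrist_force: [-0.1, 0.5, 0.1]
grip_width: 87.7
gripper_force: 0.0
```

{"method": "servo_tool", "body": {
  "series": [
    [[0, 0, 0], [0, 0, 0]],
    [[0, 0, 0], [0, 0, 0]],
    [[0, 0, 0], [0, 0, 0]],
    [[0, 0, 0], [0, 0, 0]],
    [[0, 0, 0], [0, 0, 0]],
    [[0, 0, 0], [0, 0, 0]],
    [[0, 0, 0], [0, 0, 0]],
    [[0, 0, 0], [0, 0, 0]]
  ],
  "claw": 0.8,
  "newtons": 15
}}

```text
time_s: 3.95
tcp_pos: [478.5, 163.8, 48.7]
tcp_rot: [[0.096, 0.995, -0.0], [0.995, -0.096, 0.0], [0.0, -0.0, -1.0]]
wrist_force: [0.3, 0.0, -0.9]
grip_width: 39.7
gripper_force: 13.1
```

{"method": "servo_tool", "body": {
  "series": [
    [[0, 0, -0.15], [0, 0, 0]],
    [[0, 0, -0.3], [0, 0, 0]],
    [[0, 0, -0.4], [0, 0, 0]],
    [[-0.1, 0.03, -0.4], [0, 0, 0]],
    [[-0.27, 0.08, -0.4], [0, 0, 0]],
    [[-0.44, 0.13, -0.4], [0, 0, 0]],
    [[-0.6, 0.18, -0.4], [0, 0, 0]],
    [[-0.77, 0.23, -0.4], [0, 0, 0]],
    [[-0.9, 0.27, -0.4], [0, 0, 0]],
    [[-0.9, 0.27, -0.4], [0, 0, 0]]
  ]
}}

```text
time_s: 4.78
tcp_pos: [516.7, -25.1, 128.8]
tcp_rot: [[0.1, 0.995, 0.002], [0.995, -0.1, -0.002], [-0.002, 0.002, -1.0]]
wrist_force: [1.5, -0.8, -0.9]
grip_width: 39.9
gripper_force: 13.5
```

{"method": "servo_tool", "body": {
  "series": [
    [[-0.12, 0.035, 0], [0, 0, 0]],
    [[-0.25, 0.07, 0], [0, 0, 0]],
    [[-0.36, 0.105, 0], [0, 0, 0]],
    [[-0.42, 0.123, 0], [0, 0, 0]],
    [[-0.42, 0.123, 0], [0, 0, 0]],
    [[-0.42, 0.123, 0], [0, 0, 0]]
  ]
}}

```text
time_s: 5.28
tcp_pos: [530.9, -106.0, 128.4]
tcp_rot: [[0.098, 0.995, -0.001], [0.995, -0.098, 0.001], [0.001, -0.001, -1.0]]
wrist_force: [-0.3, -0.2, -0.9]
grip_width: 39.9
gripper_force: 13.5
```

{"method": "servo_tool", "body": {
  "series": [
    [[-0.006, 0.002, 0.12], [0, 0, 0]],
    [[-0.006, 0.002, 0.24], [0, 0, 0]],
    [[-0.006, 0.002, 0.32], [0, 0, 0]],
    [[-0.006, 0.002, 0.35], [0, 0, 0]],
    [[-0.006, 0.002, 0.365], [0, 0, 0]],
    [[-0.006, 0.002, 0.374], [0, 0, 0]],
    [[-0.006, 0.002, 0.378], [0, 0, 0]],
    [[-0.006, 0.002, 0.378], [0, 0, 0]]
  ]
}}

```text
time_s: 5.95
tcp_pos: [532.2, -107.7, 53.8]
tcp_rot: [[0.096, 0.995, 0.001], [0.995, -0.096, -0.0], [-0.0, 0.001, -1.0]]
wrist_force: [0.3, 1.0, -1.3]
grip_width: 39.7
gripper_force: 13.5
```

{"method": "servo_tool", "body": {
  "series": [
    [[0, 0, 0.004], [0, 0, 0]],
    [[0, 0, 0.008], [0, 0, 0]],
    [[0, 0, 0.008], [0, 0, 0]]
  ]
}}

```text
time_s: 6.2
tcp_pos: [532.3, -108.0, 52.5]
tcp_rot: [[0.097, 0.995, 0.002], [0.995, -0.097, -0.0], [-0.0, 0.002, -1.0]]
wrist_force: [-1.2, 1.1, 5.5]
grip_width: 39.8
gripper_force: 14.4
```

Contact with the floor (5.5 N). Releasing and rising.

{"method": "servo_tool", "body": {
  "series": [
    [[0, 0, 0], [0, 0, 0]],
    [[0, 0, 0], [0, 0, 0]],
    [[0, 0, 0], [0, 0, 0]],
    [[0, 0, 0], [0, 0, 0]],
    [[0, 0, 0], [0, 0, 0]]
  ],
  "claw": 0.2
}}

```text
time_s: 6.62
tcp_pos: [531.6, -107.8, 51.4]
tcp_rot: [[0.097, 0.995, -0.0], [0.995, -0.097, 0.0], [0.0, -0.0, -1.0]]
wrist_force: [0.4, 0.3, -0.2]
grip_width: 68.7
gripper_force: 0.0
```

{"method": "servo_tool", "body": {
  "series": [
    [[0, 0, -0.1], [0, 0, 0]],
    [[0, 0, -0.25], [0, 0, 0]],
    [[0, 0, -0.45], [0, 0, 0]],
    [[0, 0, -0.65], [0, 0, 0]],
    [[0, 0, -0.85], [0, 0, 0]],
    [[0, 0, -0.9], [0, 0, 0]],
    [[0, 0, -0.9], [0, 0, 0]]
  ]
}}

```text
time_s: 7.2
tcp_pos: [534.0, -108.6, 235.2]
tcp_rot: [[0.097, 0.995, 0.007], [0.995, -0.097, -0.002], [-0.002, 0.007, -1.0]]
wrist_force: [1.5, 0.1, -0.8]
grip_width: 70.2
gripper_force: 0.0
```

```bash
python3 - <<'E'
from h import *
np.set_printoptions(precision=2,suppress=True)
s=manip.get_state(); im=read_camera("wrist"); cv2.imwrite("pics/w3.png",im)
hsv=cv2.cvtColor(im,cv2.COLOR_BGR2HSV)
red=cv2.inRange(hsv,(0,180,100),(4,255,255))|cv2.inRange(hsv,(175,180,100),(180,255,255))
for c in cv2.findContours(red,0,2)[0]:
    if cv2.contourArea(c)>200:
        q=cv2.minEnclosingCircle(c); P=onplane("wrist",[q[0]],64,s)[0][:2]-[572.5,-131.1]; a=np.radians(-5); print(q,"tray xy",P@[np.cos(a),np.sin(a)],P@[-np.sin(a),np.cos(a)])
E
```

```text
((313.353271484375, 220.29347229003906), 22.997587203979492) tray xy -41.715944021627635 19.50266517783932
```

{"method": "servo_tool", "body": {
  "series": [
    [[0.2, -0.04, 0], [0, 0, -0.035]],
    [[0.4, -0.08, 0], [0, 0, -0.07]],
    [[0.6, -0.11, 0], [0, 0, -0.11]],
    [[0.8, -0.15, 0], [0, 0, -0.15]],
    [[1, -0.19, 0], [0, 0, -0.18]],
    [[1, -0.19, 0], [0, 0, -0.22]],
    [[1, -0.19, 0], [0, 0, -0.25]]
  ],
  "claw": 0
}}

```text
time_s: 7.83
tcp_pos: [510.7, 97.4, 228.4]
tcp_rot: [[-0.644, 0.765, -0.006], [0.765, 0.644, 0.0], [0.004, -0.004, -1.0]]
wrist_force: [-0.3, 0.5, 0.3]
grip_width: 87.8
gripper_force: 0.0
```

{"method": "servo_tool", "body": {
  "series": [
    [[0.15, 0.12, 0], [0, 0, -0.035]],
    [[0.3, 0.23, 0], [0, 0, -0.07]],
    [[0.45, 0.34, 0], [0, 0, -0.11]],
    [[0.6, 0.45, 0], [0, 0, -0.15]],
    [[0.75, 0.56, 0], [0, 0, -0.18]],
    [[0.9, 0.67, 0], [0, 0, -0.22]],
    [[0.95, 0.7, 0], [0, 0, -0.253]],
    [[0.95, 0.7, 0], [0, 0, -0.253]],
    [[0.95, 0.7, 0], [0, 0, -0.253]]
  ]
}}

```text
time_s: 8.58
tcp_pos: [498.9, 330.1, 228.7]
tcp_rot: [[-0.996, 0.089, -0.004], [0.089, 0.996, -0.003], [0.004, -0.003, -1.0]]
wrist_force: [-0.1, 0.3, 0.8]
grip_width: 87.8
gripper_force: 0.0
```

```bash
python3 - <<'E'
from h import *
np.set_printoptions(precision=2,suppress=True)
s=manip.get_state(); im=read_camera("wrist"); cv2.imwrite("pics/w4.png",im)
hsv=cv2.cvtColor(im,cv2.COLOR_BGR2HSV)
m=cv2.inRange(hsv,(100,120,40),(118,255,255))
for c in cv2.findContours(m,0,1)[0]:
    if cv2.contourArea(c)>1500:
        g=cv2.boundingRect(c); mm=np.zeros_like(m); cv2.drawContours(mm,[c],-1,255,-1)
        v=hsv[...,2][mm>0]; h=hsv[mm>0]; print(g,"V pct",np.percentile(v,[5,25,50,75,95]),"S",np.percentile(h[:,1],[5,25,50,75,95]))
        # bright fin top
        hull=cv2.convexHull(c); P=onplane("wrist",hull.reshape(-1,2),16,s)[:,:2].astype(np.float32); r=cv2.minAreaRect(P); print(" hull@16",r)
E
```

```text
(314, 423, 159, 29) V pct [109. 110. 111. 122. 157.] S [199.   207.   209.   214.   218.65]
 hull@16 ((774.1133422851562, 396.0942687988281), (187.9910430908203, 39.17074966430664), 85.36134338378906)
(320, 163, 64, 74) V pct [143. 166. 167. 168. 212.] S [164. 175. 187. 188. 189.]
 hull@16 ((491.0171813964844, 362.68780517578125), (58.686397552490234, 69.8689956665039), 85.03343200683594)
(259, 22, 103, 106) V pct [135. 169. 171. 173. 219.] S [162. 174. 185. 186. 187.]
 hull@16 ((378.0934753417969, 334.6217041015625), (59.425907135009766, 69.14226531982422), 32.080108642578125)
(151, 0, 92, 42) V pct [ 73.  153.5 167.  169.  170. ] S [148. 183. 187. 188. 190.]
 hull@16 ((323.6756896972656, 242.19744873046875), (77.88478088378906, 32.76622772216797), 83.5859375)
```

View pics/w4.png

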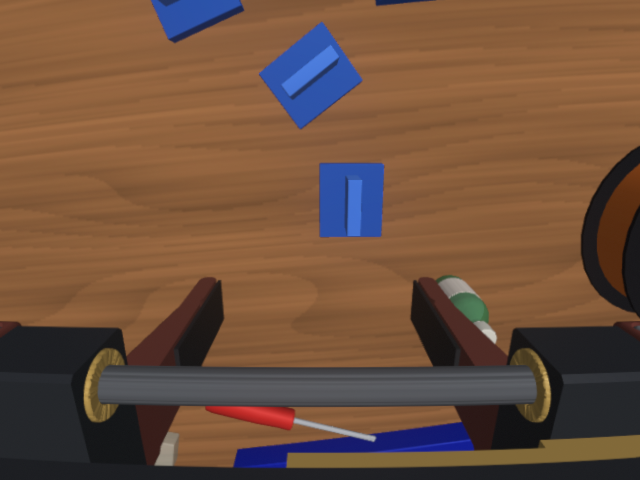

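The foot spans (320–384, 163–237) in the image, which puts it at (491.0, 362.7) with yaw -5.0°, already square to the tool and tray. Descend onto the fin.

{"method": "servo_tool", "body": {
  "series": [
    [[0.054, 0.159, 0.1], [0, 0, 0]],
    [[0.054, 0.159, 0.28], [0, 0, 0]],
    [[0.054, 0.159, 0.46], [0, 0, 0]],
    [[0.054, 0.159, 0.64], [0, 0, 0]],
    [[0.054, 0.159, 0.8], [0, 0, 0]],
    [[0.054, 0.159, 0.9], [0, 0, 0]],
    [[0.054, 0.159, 0.945], [0, 0, 0]],
    [[0.054, 0.159, 0.957], [0, 0, 0]],
    [[0.054, 0.159, 0.957], [0, 0, 0]],
    [[0.054, 0.159, 0.957], [0, 0, 0]]
  ]
}}

```text
time_s: 9.47
tcp_pos: [493.6, 363.1, 41.4]
tcp_rot: [[-0.996, 0.089, 0.002], [0.089, 0.996, 0.001], [-0.002, 0.001, -1.0]]
wrist_force: [0.6, -0.1, 0.3]
grip_width: 88.1
gripper_force: 0.0
```

{"method": "servo_tool", "body": {
  "series": [
    [[0, 0, 0], [0, 0, 0]],
    [[0, 0, 0], [0, 0, 0]],
    [[0, 0, 0], [0, 0, 0]],
    [[0, 0, 0], [0, 0, 0]],
    [[0, 0, 0], [0, 0, 0]],
    [[0, 0, 0], [0, 0, 0]],
    [[0, 0, 0], [0, 0, 0]],
    [[0, 0, 0], [0, 0, 0]],
    [[0, 0, 0], [0, 0, 0]],
    [[0, 0, 0], [0, 0, 0]],
    [[0, 0, 0], [0, 0, 0]],
    [[0, 0, 0], [0, 0, 0]]
  ],
  "claw": 1,
  "newtons": 40
}}

```text
time_s: 10.47
tcp_pos: [492.4, 363.2, 40.1]
tcp_rot: [[-0.996, 0.087, -0.0], [0.087, 0.996, -0.0], [0.0, -0.0, -1.0]]
wrist_force: [0.4, 1.1, -0.8]
grip_width: 11.9
gripper_force: 40.0
```

Fin gripped (11.9 mm, 40 N). Lift and carry to the tray.

{"method": "servo_tool", "body": {
  "series": [
    [[0, 0, -0.15], [0, 0, 0]],
    [[0, 0, -0.3], [0, 0, 0]],
    [[0, 0, -0.42], [0, 0, 0]],
    [[-0.03, -0.1, -0.5], [0, 0, 0]],
    [[-0.08, -0.25, -0.5], [0, 0, 0]],
    [[-0.13, -0.42, -0.5], [0, 0, 0]],
    [[-0.18, -0.58, -0.5], [0, 0, 0]],
    [[-0.23, -0.75, -0.5], [0, 0, 0]],
    [[-0.28, -0.9, -0.5], [0, 0, 0]],
    [[-0.31, -1, -0.5], [0, 0, 0]],
    [[-0.31, -1, -0.5], [0, 0, 0]]
  ]
}}

```text
time_s: 11.38
tcp_pos: [537.5, 154.8, 140.0]
tcp_rot: [[-0.996, 0.09, 0.0], [0.09, 0.996, -0.001], [-0.0, -0.001, -1.0]]
wrist_force: [0.0, -0.4, -0.9]
grip_width: 11.9
gripper_force: 40.0
```

{"method": "servo_tool", "body": {
  "series": [
    [[-0.05, -0.15, 0], [0, 0, 0]],
    [[-0.1, -0.32, 0], [0, 0, 0]],
    [[-0.15, -0.48, 0], [0, 0, 0]],
    [[-0.2, -0.64, 0], [0, 0, 0]],
    [[-0.25, -0.8, 0], [0, 0, 0]],
    [[-0.29, -0.93, 0], [0, 0, 0]],
    [[-0.31, -1, 0], [0, 0, 0]],
    [[-0.31, -1, 0], [0, 0, 0]]
  ]
}}

```text
time_s: 12.05
tcp_pos: [582.0, -48.2, 140.0]
tcp_rot: [[-0.996, 0.09, 0.001], [0.09, 0.996, -0.001], [-0.001, -0.0, -1.0]]
wrist_force: [-0.3, -0.2, -1.0]
grip_width: 11.7
gripper_force: 40.0
```

{"method": "servo_tool", "body": {
  "series": [
    [[-0.03, -0.1, 0], [0, 0, 0]],
    [[-0.06, -0.2, 0], [0, 0, 0]],
    [[-0.09, -0.29, 0], [0, 0, 0]],
    [[-0.1, -0.33, 0], [0, 0, 0]],
    [[-0.1, -0.33, 0], [0, 0, 0]],
    [[-0.1, -0.33, 0], [0, 0, 0]],
    [[-0.1, -0.33, 0], [0, 0, 0]]
  ]
}}

```text
time_s: 12.63
tcp_pos: [594.7, -111.8, 139.8]
tcp_rot: [[-0.996, 0.086, -0.001], [0.086, 0.996, 0.001], [0.001, 0.001, -1.0]]
wrist_force: [-1.0, -1.1, -1.0]
grip_width: 12.0
gripper_force: 40.0
```

{"method": "servo_tool", "body": {
  "series": [
    [[-0.005, -0.008, 0.05], [0, 0, 0]],
    [[-0.005, -0.008, 0.12], [0, 0, 0]],
    [[-0.005, -0.008, 0.19], [0, 0, 0]],
    [[-0.005, -0.008, 0.23], [0, 0, 0]],
    [[-0.005, -0.008, 0.23], [0, 0, 0]],
    [[-0.005, -0.008, 0.23], [0, 0, 0]]
  ]
}}

```text
time_s: 13.13
tcp_pos: [595.6, -114.7, 93.4]
tcp_rot: [[-0.996, 0.087, -0.002], [0.087, 0.996, 0.001], [0.002, 0.001, -1.0]]
wrist_force: [0.2, 0.1, -2.1]
grip_width: 11.9
gripper_force: 40.0
```

```bash
python3 - <<'E'
from h import *
s=manip.get_state(); print(s["time_s"],s["tcp_pos"])
cv2.imwrite("pics/w5.png",read_camera("wrist"))
E
```

```text
13.1333 [ 595.60955848 -114.66148435   93.39004802]
```

View pics/w5.png

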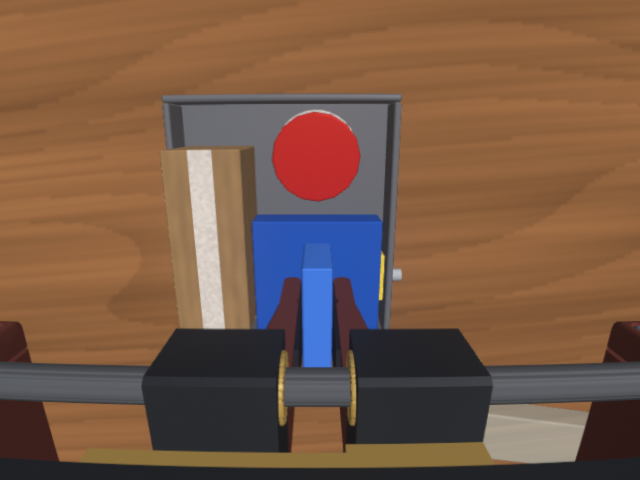

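The foot's slab is at columns 254–381 with its near edge at row 215. The jar cap is at (316,156), the carton's left face runs to column 256 at the bottom, and the left pad is at (381,275). Checking clearances numerically.

```bash
python3 - <<'E'
from h import *
np.set_printoptions(precision=1,suppress=True)
s=manip.get_state(); a=np.radians(-5)
def T(uv,z):
    P=onplane("wrist",[uv],z,s)[0][:2]-[572.5,-131.1]; return np.array([P@[np.cos(a),np.sin(a)],P@[-np.sin(a),np.cos(a)]])
print("slab corners",T((254,215),69),T((381,215),69),"at top z 69")
print("carton bottom left",T((254,155),4),"top-left",T((240,149),49),T((256,149),49))
print("jar cap",T((316,156),64),"pad left",T((381,254),19), T((381,298),19),"near wall rim",T((170,97),26),T((398,97),26))
E
```

```text
slab corners [-15.9 -10.3] [-16.   47.4] at top z 69
carton bottom left [-38.3 -19.6] top-left [-44.2 -19.1] [-44.2 -11.3]
jar cap [-41.9  17.9] pad left [19.5 57.2] [48.6 58.6] near wall rim [-70.4 -59.7] [-70.  61.]
```

Clear: 8 mm to the carton and 4 mm to the jar. I'll shift 3 mm toward the far end and lower.

{"method": "servo_tool", "body": {
  "series": [
    [[-0.015, 0, 0], [0, 0, 0]],
    [[-0.015, 0, 0.06], [0, 0, 0]],
    [[-0.015, 0, 0.12], [0, 0, 0]],
    [[-0.015, 0, 0.17], [0, 0, 0]],
    [[-0.015, 0, 0.21], [0, 0, 0]],
    [[-0.015, 0, 0.232], [0, 0, 0]],
    [[-0.015, 0, 0.24], [0, 0, 0]],
    [[-0.015, 0, 0.24], [0, 0, 0]],
    [[-0.015, 0, 0.24], [0, 0, 0]]
  ]
}}

```text
time_s: 13.93
tcp_pos: [599.3, -115.6, 46.1]
tcp_rot: [[-0.996, 0.087, 0.0], [0.087, 0.996, 0.0], [-0.0, 0.0, -1.0]]
wrist_force: [0.0, 0.3, -1.8]
grip_width: 11.5
gripper_force: 40.0
```

{"method": "servo_tool", "body": {
  "series": [
    [[0, 0, 0.004], [0, 0, 0]],
    [[0, 0, 0.008], [0, 0, 0]],
    [[0, 0, 0.008], [0, 0, 0]],
    [[0, 0, 0.008], [0, 0, 0]]
  ]
}}

```text
time_s: 14.27
tcp_pos: [599.3, -115.6, 44.7]
tcp_rot: [[-0.996, 0.087, 0.0], [0.087, 0.996, -0.0], [-0.0, -0.0, -1.0]]
wrist_force: [-0.2, 0.2, -1.8]
grip_width: 11.9
gripper_force: 40.0
```

{"method": "servo_tool", "body": {
  "series": [
    [[0, 0, 0.003], [0, 0, 0]],
    [[0, 0, 0.005], [0, 0, 0]],
    [[0, 0, 0.005], [0, 0, 0]],
    [[0, 0, 0.005], [0, 0, 0]]
  ]
}}

```text
time_s: 14.6
tcp_pos: [599.4, -115.6, 44.0]
tcp_rot: [[-0.996, 0.087, 0.001], [0.087, 0.996, -0.0], [-0.001, -0.0, -1.0]]
wrist_force: [-0.9, 0.6, 5.4]
grip_width: 11.3
gripper_force: 40.0
```

On the floor. Now slide toward the corner (tool -x = tray +x, tool +y = tray +y).

{"method": "servo_tool", "body": {
  "series": [
    [[-0.01, 0.012, 0], [0, 0, 0]],
    [[-0.02, 0.024, 0], [0, 0, 0]],
    [[-0.03, 0.036, 0], [0, 0, 0]],
    [[-0.04, 0.047, 0], [0, 0, 0]],
    [[-0.04, 0.047, 0], [0, 0, 0]],
    [[-0.04, 0.047, 0], [0, 0, 0]]
  ]
}}

```text
time_s: 15.1
tcp_pos: [605.9, -108.7, 44.2]
tcp_rot: [[-0.996, 0.086, -0.004], [0.086, 0.996, -0.003], [0.003, -0.003, -1.0]]
wrist_force: [-8.2, -7.2, 10.9]
grip_width: 11.8
gripper_force: 40.0
```

{"method": "servo_tool", "body": {
  "series": [
    [[-0.01, 0.01, 0], [0, 0, 0]],
    [[-0.02, 0.02, 0], [0, 0, 0]],
    [[-0.02, 0.028, 0], [0, 0, 0]],
    [[-0.02, 0.028, 0], [0, 0, 0]],
    [[-0.02, 0.028, 0], [0, 0, 0]]
  ]
}}

```text
time_s: 15.52
tcp_pos: [608.1, -105.3, 44.3]
tcp_rot: [[-0.996, 0.085, -0.008], [0.085, 0.996, -0.005], [0.007, -0.006, -1.0]]
wrist_force: [-15.3, -14.2, 18.1]
grip_width: 11.9
gripper_force: 40.0
```

{"method": "servo_tool", "body": {
  "series": [
    [[-0.005, 0.004, -0.004], [0, 0, 0]],
    [[-0.01, 0.008, -0.004], [0, 0, 0]],
    [[-0.015, 0.012, -0.004], [0, 0, 0]],
    [[-0.015, 0.012, -0.004], [0, 0, 0]],
    [[-0.015, 0.012, -0.004], [0, 0, 0]]
  ]
}}

```text
time_s: 15.93
tcp_pos: [608.9, -104.2, 44.5]
tcp_rot: [[-0.996, 0.084, -0.012], [0.084, 0.996, -0.006], [0.012, -0.007, -1.0]]
wrist_force: [-20.0, -19.6, 17.3]
grip_width: 12.0
gripper_force: 40.0
```

```bash
python3 - <<'E'
from h import *
np.set_printoptions(precision=1,suppress=True)
s=manip.get_state(); a=np.radians(-5)
im=read_camera("wrist"); cv2.imwrite("pics/w6.png",cv2.resize(im[60:400,130:430],None,fx=1.7,fy=1.7))
P=np.array(s["tcp_pos"])[:2]-[572.5,-131.1]; print("tcp tray",P@[np.cos(a),np.sin(a)],P@[-np.sin(a),np.cos(a)],s["tcp_pos"],s["wrist_force"])
E
```

```text
tcp tray 33.86513482677515 30.010560962880184 [ 608.9 -104.2   44.5] [-20.  -19.6  17.3]
```

View pics/w6.png

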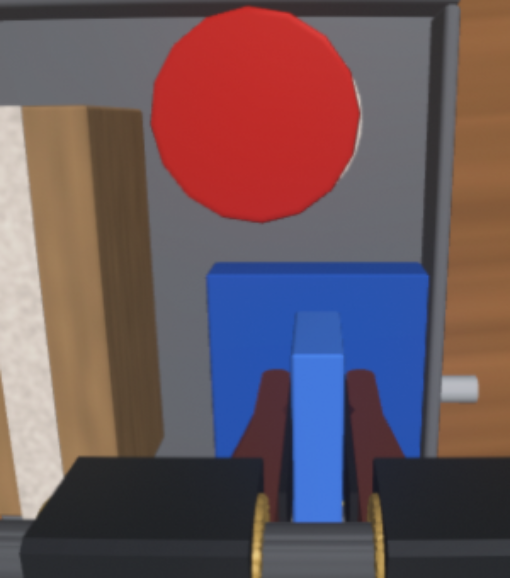

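The slab's left edge lies right at the left wall, at crop column 428, and the jar stands clear with its cap at (255,115). I'll compute the near-edge position.

```bash
python3 - <<'E'
from h import *
np.set_printoptions(precision=1,suppress=True)
s=manip.get_state(); a=np.radians(-5)
def T(uv,z):
    uv=(130+uv[0]/1.7,60+uv[1]/1.7); P=onplane("wrist",[uv],z,s)[0][:2]-[572.5,-131.1]; return np.array([P@[np.cos(a),np.sin(a)],P@[-np.sin(a),np.cos(a)]])
print("slab top near",T((208,275),20),T((427,275),20),"bottom near",T((207,263),4),T((427,263),4))
print("jar cap",T((255,115),64),"near inner wall top",T((200,2),26),"left wall outer/inner rim",T((458,60),26),T((434,60),26))
print(s["wrist_force"])
E
```

```text
slab top near [-1.4  0.4] [-1.7 59.2] bottom near [-1.3 -2.6] [-1.6 61.7]
jar cap [-42.4  18.4] near inner wall top [-68.7   2.1] left wall outer/inner rim [-55.8  63.3] [-55.8  57.5]
[-20.2 -19.6  16.5]
```

{"method": "servo_tool", "body": {
  "series": [
    [[-0.005, 0.003, 0], [0, 0, 0]],
    [[-0.01, 0.006, -0.002], [0, 0, 0]],
    [[-0.01, 0.006, -0.003], [0, 0, 0]],
    [[-0.01, 0.006, -0.003], [0, 0, 0]],
    [[-0.01, 0.006, -0.003], [0, 0, 0]]
  ],
  "newtons": 55
}}

```text
time_s: 16.4
tcp_pos: [609.0, -104.0, 44.6]
tcp_rot: [[-0.996, 0.084, -0.016], [0.084, 0.996, -0.007], [0.015, -0.009, -1.0]]
wrist_force: [-24.6, -23.5, 17.2]
grip_width: 11.8
gripper_force: 55.0
```

{"method": "servo_tool", "body": {
  "series": [
    [[0, 0, 0], [0, 0, 0]],
    [[0, 0, 0], [0, 0, 0]],
    [[0, 0, 0], [0, 0, 0]],
    [[0, 0, 0], [0, 0, 0]],
    [[0, 0, 0], [0, 0, 0]],
    [[0, 0, 0], [0, 0, 0]]
  ]
}}

```text
time_s: 16.9
tcp_pos: [609.1, -104.0, 44.6]
tcp_rot: [[-0.996, 0.084, -0.016], [0.084, 0.996, -0.007], [0.015, -0.009, -1.0]]
wrist_force: [-23.1, -24.9, 17.2]
grip_width: 11.8
gripper_force: 55.0
```

```bash
python3 - <<'E'
from h import *
np.set_printoptions(precision=2,suppress=True)
s=manip.get_state(); a=np.radians(-5)
P=np.array(s["tcp_pos"])[:2]-[572.5,-131.1]; print("tcp tray",P@[np.cos(a),np.sin(a)],P@[-np.sin(a),np.cos(a)],s["wrist_force"])
im=read_camera("top"); c=im[180:280,350:450]; im2=read_camera("scene"); d=im2[265:365,250:360]
c=cv2.resize(c,None,fx=4,fy=4,interpolation=2); d=cv2.resize(d,(400,400),interpolation=2); cv2.imwrite("pics/fin.png",np.hstack([c,d]))
E
```

```text
tcp tray 34.05717898950591 30.14519250806702 [-23.08 -24.86  17.19]
```

View pics/fin.png

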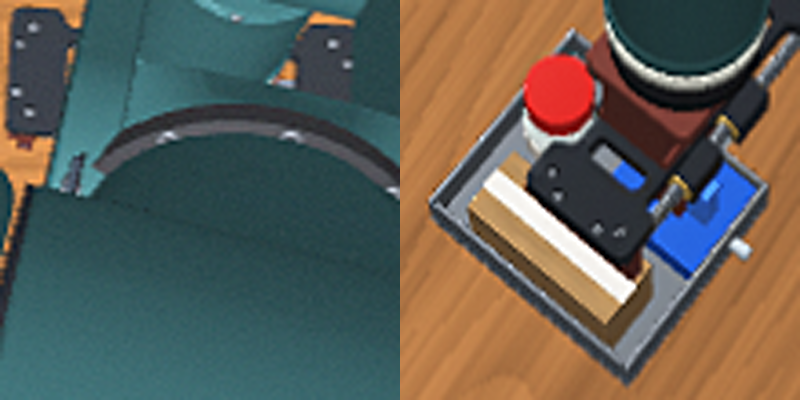

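The foot has stalled against both stops: the TCP moved only 0.2 mm while the push rose to about 24 N on each axis. The scene view shows the slab tight in the far left corner, with the far pad's pin pushed out at (740,247) and the jar and carton standing. Handing in.

```bash
python3 -c "
from rig import manip
print(manip.job_done())"
```

```text
the job is handed in; nothing more can be done
None
```

The job is handed in: the jar stands released in the tray's near end, and the blue foot is still held pressed into the far left corner with both pads at their stops, though the hand-in returned no verdict.

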